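# Tip the pumice out of the light switch's way

### The job

The pumice block has been left standing on end right in front of the light switch, where the toggle cannot swing all the way over. With closed fingers, push the block over sideways so that it lies flat on its broad face on the wooden duckboard beside it; then push the switch's toggle all the way over towards the robot, to turn the niche's light on. Do not grip, lift or shove anything along, and leave the other toiletries where they are.

Things in the scene. Friction and masses are not known exactly. Their poses are not given: they have to be found in the camera images.
- niche: Fixed blue cement niche, its floor level with the work surface, open to the robot; yaw within 0.3 rad. Origin on the floor under the toggle's pivot; x points away from the robot, y left, z up. Far side: a sill 130 deep, 640 wide, 40 mm high, front face at x = -20 mm. Jambs 45 wide, 55 mm high at y = +-297 mm, x = -270 to -20 mm, each with a low lamp (top 80 mm).
- pumice: Grey pumice block, loose, 70 x 45 x 120 mm (x, y, z), 0.2 to 0.33 kg. Origin: centre of its underside, a 70 x 45 end on which it stands at first. x within 0.06 rad of the niche's x; its back is 5 to 13 mm from the sill. One broad y face looks to the duckboard, the other to the glass cup. Pushed near its top it tips (balance at 20 degrees); pushed low it slides.
- pumice_mid (a point): The middle of the pumice block (60 mm up while it stands, 27 mm up when it lies on the duckboard).
- duckboard: Slatted wooden duckboard, fixed, 140 x 140 mm, 5 mm thick, lying on the niche's floor on one side of the pumice, its near edge 5 to 30 mm from the block. Origin in the centre of its underside, axes along the niche's. It lies on the left (+y) or right (-y), about 110 mm from the block's middle; the glass cup is on the other side.
- toggle (a joint): Angle of the switch's toggle, rad: 0 = off, leaning 0.7 rad away from the robot (to the niche's +x); 1.4 = on, at its stop, leaning 0.7 rad towards the robot. Starts at 0 to 0.25. Swings in the niche's x-z plane, stays where left, takes 1 to 3 N on the bat. While the pumice stands in front it meets the block at about 1.2.
- toggle_pivot (a point): The toggle's pivot, on the sill, 47 mm above the floor. The white switch plate there is 36 x 75 mm, its top 44 mm above the floor.
- toggle_tip (a point): Centre of the ball (12 mm diameter) at the end of the toggle, 50 mm from the pivot; the steel bat is 9 mm thick. 85 mm above the floor at either end of its swing, 97 mm when upright.
- cup: Glass toothbrush cup, loose and empty, 70 mm diameter, 95 mm high; origin in the centre of its underside. Stands about 110 mm from the pumice's middle, on the side away from the duckboard. To be left alone.
- soap_dish: White ceramic soap dish with a bar of soap, loose, 80 x 115 x 28 mm, on the sill about 200 mm to the left or right of the toggle. Origin: centre of its underside. To be left alone.
- shampoo: Closed shampoo bottle, loose, 56 mm diameter, 165 mm high, on the sill about 200 mm to the other side of the toggle. Origin: centre of its underside. To be left alone.
- hairbrush: Black hairbrush lying bristles down, loose, 62 mm wide, 220 mm long (its y), 30 mm high, at the niche's mouth about 210 mm in front of the toggle, left or right. To be left alone.
- nail_file: Steel nail file, loose, 18 x 165 x 8 mm (long along its y), at the other side of the niche's mouth. To be left alone.
- jar: Small closed glass jar, loose, 48 mm diameter, 50 mm high, about 235 mm to the left of the pumice, near the left jamb. To be left alone.
There are look-alikes about, which are no part of the job. There is more than one size of the pumice; the one meant has the size given above.

How it is judged:
By the outcome, as a careful person would: the job done as asked, in the order asked, and still so for the second after the job is handed in, with the robot touching nothing.
It also fails if it takes over 48 s, if anything falls off the work surface, if the arm or the gripper's body presses on something with over 40 N, if the wrist force passes 120 N, or if a joint passes its speed limit or range.

### The arm

A 7-joint arm with a two-finger parallel gripper is mounted at the origin on the work surface. World frame = base frame: x ahead of the robot, y to its left, z up, the work surface at z = 0. Lengths are in m, angles in rad, forces in N, time in s.
With the tool pointing down it reaches from about 0.425 to 0.925 m from the base axis. Payload 6.8 kg.
Tool frame: the origin (TCP) lies midway between the tips of the shut fingers; the grasp point (between the pads) lies 19 mm behind it; x points along the fingers, y is the direction in which the jaws open and shut, and the axes are right-handed (so a half turn about x gives the same grasp; the last joint's range is limited). The gripper opens to 85 mm and grips with 20 to 120 N. Pads are 22 mm wide; open, the fingers measure 114 mm over their backs; the gripper's body (76 mm by 85 mm) begins 54 mm behind the grasp point. The pads swing forward as they close: fully open they stand 13 mm farther back than shut.
Start: joints at [1.035, 0.477, 0.022, 1.555, -0.011, 1.109, -0.083], TCP at [0.28, -0.614, 0.231] pointing down, gripper open.
Joint ranges: [-2.96, 2.96], [-0.34, 2.1], [-1.41, 1.46], [0.24, 2.44], [-1.37, 4.51], [0.17, 1.92], [-2.96, 2.96]. Speed limits (rad/s): [2.39, 2.39, 3.14, 3.14, 3.14, 3.14, 3.14].

### API

Orientations are given as a rotation vector (axis times angle).
In Python, from bench import r gives the robot as it stands.
- The arm moves only by the tool carry_out, never from a script. Its argument "targets" is one flat list of numbers, 7 for each row, row after row: the finger opening in m, from 0 to 0.0854, then the shift along the tool's x, y, z in m, then the turn, a rotation vector about the tool's x, y, z in units of 5 degrees (1.0 is 5 degrees). A call has 1 to 12 rows; each row is the pose to reach, as a shift and turn from the pose measured when the call began, along the tool's axes at that moment; what a row does not reach only later rows make up. A row lasts 1/8 s, in which the tool goes at most 62.5 mm and 10.7 degrees, less where a joint would pass 70% of its speed; a pose out of reach is approached as far as the arm can. A call with a gripper value outside its range is refused whole. The fingers move at their own pace and stop on an object; "squeeze" is the grip in N (left out, the last holds). Time passes only in rows, so rows that repeat a pose let the fingers close. It gives the time, the measured TCP pose, the force and the opening at its end, in the units of the state.
- r.get_obs(): the state, without advancing time (a new reading comes with each control period).
- r.grab_frame(name): name is "side" or "top"; returns the picture (420x560x3 uint8, blue, green, red); there is no depth.
- r.camera_info(name): a dict with "fx", "fy", "cx", "cy" (pixels), "xyz" and "orientation" of the camera in the world. Camera axes: x right, y up, looking along -z (the intrinsics and any distortion apply to the point x, -y, -z); pixel columns grow to the right and rows downward; lengths in m; the calibration is good to about 2 mm. A picture is of the moment at which its call begins. camera_info takes no time and is no camera call.
- r.hand_in(): hands the job in, once; it reports no verdict.
The state is a dict: "clock": time; "joints": joint angles; "qvel": joint speeds; "tau": joint torques, N m; "tcp_pos": TCP position; "orientation": TCP orientation; "contact_force": force on the tool from outside, world axes, zero at the start; "moment": the same for the moment, N m; "grip_width": finger opening in m.
Only numpy, scipy, OpenCV 4.12 (cv2) and the standard library are available. Lean on these libraries where they do the work, as an engineer would, in place of code of your own. Each camera call takes 0.05 s, during which the arm holds its last target. There are 200 camera calls.

## Working session

There is one attempt and no reset: what is moved stays moved. The work goes in short steps, Python scripts to look and compute and a tool call to move; the robot and the scene stay as the last step left them, time stands still between calls to the robot, and variables do not carry over. Pictures are saved under pics/ and viewed, about 8 in all and at most 12, crops included, and the job is handed in when it is done.

Besides the shell and the picture viewer there is one more tool, called after ">>>" in YAML: its name, and indented under it one key for each argument. carry_out: Moves the arm, as the interface text tells. Its arguments: {"type":"object","properties":{"targets":{"type":"array","items":{"type":"number"}},"squeeze":{"type":"number"}},"required":["targets"]}

```bash
ls; mkdir -p pics; python3 - <<'E'
from bench import r
import cv2
for n in("top","side"):
    cv2.imwrite(f"pics/{n}0.png",r.grab_frame(n)); print(n,r.camera_info(n))
print(r.get_obs())
E
```

```text
pics
top {'fx': 387.6057817810685, 'fy': 387.6057817810685, 'cx': 282.56263063005247, 'cy': 208.9255441347452, 'xyz': array([0.45481179, 0.04990858, 0.94481796]), 'orientation': array([ 0.0957494 , -0.10360668, -1.56144721])}
side {'fx': 503.3198704384425, 'fy': 503.3198704384425, 'cx': 270.7745516457241, 'cy': 206.01128164246725, 'xyz': array([-0.09882129,  0.68224191,  0.77555366]), 'orientation': array([ 0.45170454, -1.08101261, -2.16834729])}
{'clock': 0.1, 'joints': array([ 1.03489066,  0.4777409 ,  0.02231392,  1.55634763, -0.01152498,
        1.10931797, -0.08310999]), 'qvel': array([ 7.15162369e-04, -1.94137093e-03,  2.65013602e-04, -4.21194938e-03,
        2.16158855e-03,  8.65571126e-04, -8.81298938e-05]), 'tau': array([ 5.13493156e-03, -5.97757316e+01,  1.61389802e+00, -2.81951880e+01,
        1.28333573e-02,  5.04910131e-03, -8.71995383e-07]), 'tcp_pos': array([ 0.27982859, -0.61366978,  0.23040874]), 'orientation': array([ 1.98525193,  0.43302508, -1.98615353]), 'contact_force': array([-0.03712682, -0.55764157,  0.04713045]), 'moment': array([-0.01101903,  0.00607934,  0.03390998]), 'grip_width': 0.08576317685613492}
```

View pics/top0.png

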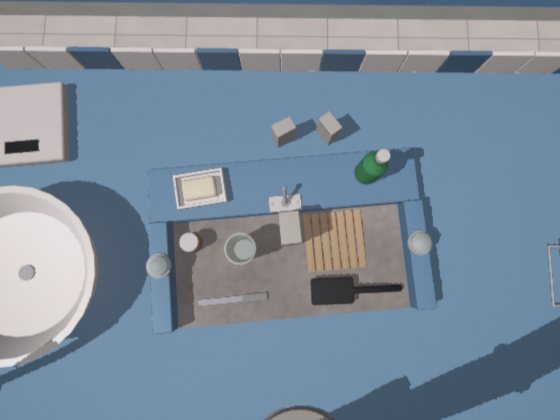

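View pics/side0.png

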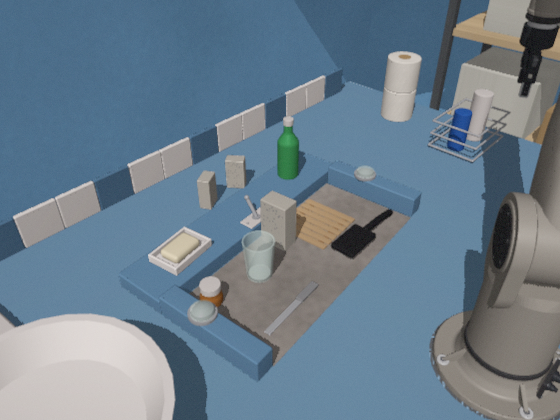

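The top view shows the block at (290,228), the duckboard to its right at (335,240), which is -y, the cup to its left at (240,248) and the toggle at (285,195). The side view agrees. Two look-alike blocks stand behind the sill. Next I'll measure with enlarged crops.

```bash
cat > h.py <<'E'
import numpy as np, cv2
from scipy.spatial.transform import Rotation as R
from bench import r
def ray(n,u,v):
    c=r.camera_info(n); d=np.array([(u-c['cx'])/c['fx'],-(v-c['cy'])/c['fy'],-1.])
    return np.array(c['xyz']),R.from_rotvec(c['orientation']).apply(d)
def onz(n,u,v,z):
    o,d=ray(n,u,v); return o+d*(z-o[2])/d[2]
def two(a,b):
    (o1,d1),(o2,d2)=ray("top",*a),ray("side",*b)
    s=np.linalg.lstsq(np.c_[d1,-d2],o2-o1,rcond=None)[0]
    p,q=o1+s[0]*d1,o2+s[1]*d2
    return (p+q)/2,np.linalg.norm(p-q)
def proj(n,p):
    c=r.camera_info(n); q=R.from_rotvec(c['orientation']).inv().apply(np.array(p)-c['xyz'])
    return c['cx']-c['fx']*q[0]/q[2], c['cy']+c['fy']*q[1]/q[2]
E
python3 - <<'E'
from h import *
t=cv2.imread('pics/top0.png'); s=cv2.imread('pics/side0.png')
a=cv2.resize(t[170:280,220:370],None,fx=4,fy=4,interpolation=cv2.INTER_CUBIC)   # 600x440
b=cv2.resize(s[180:290,220:370],None,fx=4,fy=4,interpolation=cv2.INTER_CUBIC)
cv2.imwrite('pics/topc.png',a); cv2.imwrite('pics/sidec.png',b)
# duckboard by colour
hsv=cv2.cvtColor(t,cv2.COLOR_BGR2HSV)
m=cv2.inRange(hsv,(8,90,90),(25,255,255)); m[:, :280]=0;m[:190]=0
m=cv2.morphologyEx(m,cv2.MORPH_CLOSE,np.ones((7,7)))
c=max(cv2.findContours(m,0,2)[0],key=cv2.contourArea)
box=cv2.boxPoints(cv2.minAreaRect(c))
P=np.array([onz('top',u,v,.005) for u,v in box]); print(box,P.round(3),P.mean(0),np.linalg.norm(np.diff(P,axis=0),axis=1))
# sill/jamb corners from blue/grey floor boundary
m=cv2.inRange(hsv,(95,100,0),(125,255,255)); cv2.imwrite('pics/m.png',m)
E
```

```text
[[322.70688 259.01727]
 [357.99655 256.9414 ]
 [358.29312 261.9828 ]
 [323.00345 264.05865]] [[ 0.454 -0.052  0.005]
 [ 0.46  -0.137  0.005]
 [ 0.448 -0.137  0.005]
 [ 0.442 -0.052  0.005]] [ 0.45085136 -0.09462973  0.005     ] [0.0852663  0.01203954 0.08512713]
```

View pics/topc.png

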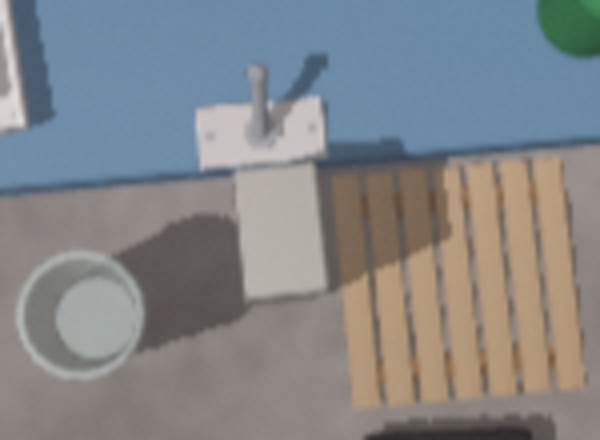

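View pics/sidec.png

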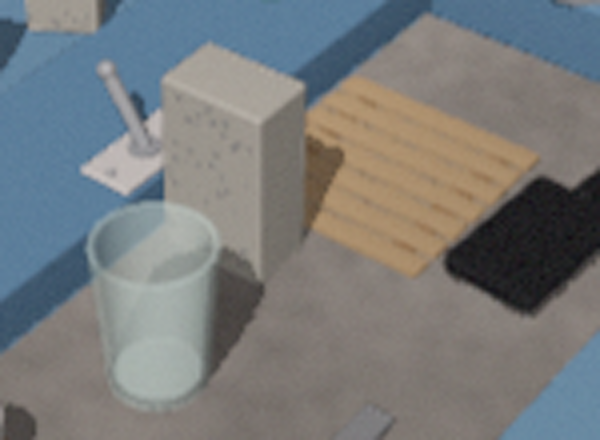

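The top crop shows the block's top face with corners (236,170), (318,163), (328,290), (247,298), the duckboard corners at (331,175), (562,158), (585,387), (355,408), the cup rim centred on (81,315) and the toggle ball at (257,72). In the side crop the ball is at (105,68) and the block's top corners are at (163,77), (210,44), (304,84), (262,122).

```bash
python3 - <<'E'
from h import *
T=lambda x,y:(220-.375+x/4,170-.375+y/4)
S=lambda x,y:(220-.375+x/4,180-.375+y/4)
B=[(236,170),(318,163),(328,290),(247,298)]
BS=[(210,44),(304,84),(262,122),(163,77)]
D=[(331,175),(562,158),(585,387),(355,408)]
def rep(n,P):
    P=np.array(P);e=np.diff(P,axis=0,append=P[:1]);print(n,P.round(4).tolist(),'mean',P.mean(0).round(4),'len',np.linalg.norm(e,axis=1).round(3),'ang',np.degrees(np.arctan2(e[:,1],e[:,0])).round(1))
rep('block',[onz('top',*T(*p),.12) for p in B])
rep('blockS',[onz('side',*S(*p),.12) for p in BS])
rep('duck',[onz('top',*T(*p),.005) for p in D])
print('cup',onz('top',*T(81,315),.095),onz('top',*T(81+63,315),.095))
print('ball',two(T(257,72),S(105,68)))
rep('plate',[onz('top',*T(*p),.044) for p in [(195,108),(325,97),(326,157),(200,170)]])
print('base pivot~',two(T(262,133),S(147,143)))
o=r.get_obs();print(R.from_rotvec(o['orientation']).as_matrix().round(3))
E
```

```text
block [[0.5532, 0.0545, 0.12], [0.5573, 0.0106, 0.12], [0.4894, 0.0052, 0.12], [0.4849, 0.0481, 0.12]] mean [0.5212 0.0296 0.12  ] len [0.044 0.068 0.043 0.069] ang [ -84.7 -175.5   96.     5.3]
blockS [[0.5554, 0.0111, 0.12], [0.4907, 0.0035, 0.12], [0.4842, 0.0448, 0.12], [0.5523, 0.0519, 0.12]] mean [0.5207 0.0278 0.12  ] len [0.065 0.042 0.069 0.041] ang [-173.3   99.     6.   -85.8]
duck [[0.5643, -0.0028, 0.005], [0.5758, -0.1442, 0.005], [0.4373, -0.1554, 0.005], [0.4239, -0.0173, 0.005]] mean [ 0.5003 -0.0799  0.005 ] len [0.142 0.139 0.139 0.141] ang [ -85.3 -175.4   95.5    5.9]
cup [0.47597058 0.13851722 0.095     ] [0.47620566 0.10418505 0.095     ]
ball (array([0.61104039, 0.04289029, 0.09279649]), np.float64(0.0015072944539221056))
plate [[0.5988, 0.0793, 0.044], [0.606, 0.0029, 0.044], [0.5703, 0.0023, 0.044], [0.5621, 0.076, 0.044]] mean [0.5843 0.0401 0.044 ] len [0.077 0.036 0.074 0.037] ang [ -84.7 -179.    96.4    5.2]
base pivot~ (array([0.58242655, 0.03914313, 0.05058573]), np.float64(0.002367810484933383))
[[-0.001  0.415 -0.91 ]
 [ 0.001 -0.91  -0.415]
 [-1.    -0.002  0.   ]]
```

>>> carry_out:
  targets: [0.0,0,-0.0446,-0.042,0.3,0,0,0.0,0,-0.089,-0.084,0.6,0,0,0.0,0,-0.134,-0.126,1.0,0,0,0.0,0,-0.178,-0.168,1.3,0,0,0.0,0,-0.223,-0.21,1.6,0,0,0.0,0,-0.268,-0.252,1.9,0,0,0.0,0,-0.312,-0.294,2.2,0,0,0.0,0,-0.357,-0.336,2.6,0,0,0.0,0,-0.402,-0.378,2.9,0,0,0.0,0,-0.446,-0.42,3.2,0,0,0.0,0,-0.491,-0.462,3.5,0,0,0.0,0,-0.5355,-0.5036,3.84,0,0]
  squeeze: 20

```text
clock: 1.6
tcp_pos: [0.5161, 0.0842, 0.2311]
orientation: [2.174, 0.101, -2.176]
contact_force: [0.4, -1.0, 0.1]
grip_width: 0.0002
```

>>> carry_out:
  targets: [0.0,0.04,0,0,0,0,0,0.0,0.08,0,0,0,0,0,0.0,0.115,0,0,0,0,0,0.0,0.13,0,0,0,0,0,0.0,0.13,0,0,0,0,0]

```text
clock: 2.22
tcp_pos: [0.5155, 0.0843, 0.1006]
orientation: [2.172, 0.101, -2.178]
contact_force: [-0.5, -0.1, 0.4]
grip_width: -0.0003
```

```bash
python3 - <<'E'
from h import *
o=r.get_obs();print(o['clock'],o['tcp_pos'],R.from_rotvec(o['orientation']).as_matrix().round(3),o['contact_force'])
a=r.grab_frame('top')[150:290,190:390];b=r.grab_frame('side')[150:290,190:390]
cv2.imwrite('pics/c1.png',cv2.resize(np.vstack([a,b]),None,fx=2.1,fy=2.1,interpolation=cv2.INTER_CUBIC))
E
```

```text
2.225 [0.51545975 0.08425355 0.10058372] [[-0.003  0.091 -0.996]
 [ 0.001 -0.996 -0.091]
 [-1.    -0.001  0.003]] [-0.5419391  -0.14656659  0.36689713]
```

View pics/c1.png

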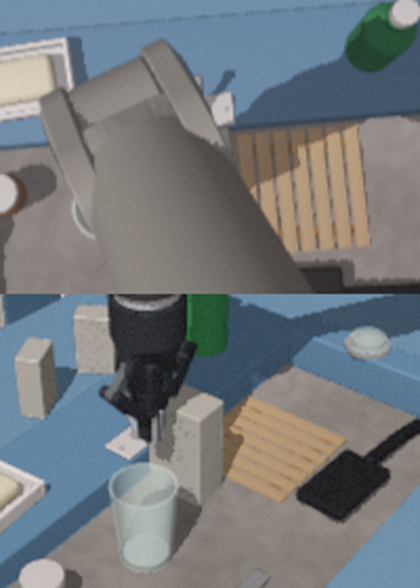

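The closed fingers are beside the block, on the cup's side and above the cup's rim. I'll push slowly.

>>> carry_out:
  targets: [0,0,0.007,0,0,0,0,0,0,0.013,0,0,0,0,0,0,0.017,0,0,0,0,0,0,0.021,0,0,0,0,0,0,0.025,0,0,0,0,0,0,0.029,0,0,0,0,0,0,0.033,0,0,0,0,0,0,0.037,0,0,0,0,0,0,0.041,0,0,0,0]

```text
clock: 3.45
tcp_pos: [0.5206, 0.0434, 0.1021]
orientation: [2.176, 0.101, -2.174]
contact_force: [0.6, 0.1, -0.1]
grip_width: -0.0
```

```bash
python3 - <<'E'
from h import *
o=r.get_obs();print(o['clock'],o['tcp_pos'],o['contact_force'])
b=r.grab_frame('side')[150:290,190:390]
cv2.imwrite('pics/c2.png',cv2.resize(b,None,fx=2.5,fy=2.5,interpolation=cv2.INTER_CUBIC))
E
```

```text
3.45 [0.52058689 0.04343746 0.10214491] [ 0.60793096  0.09712859 -0.11461938]
```

View pics/c2.png

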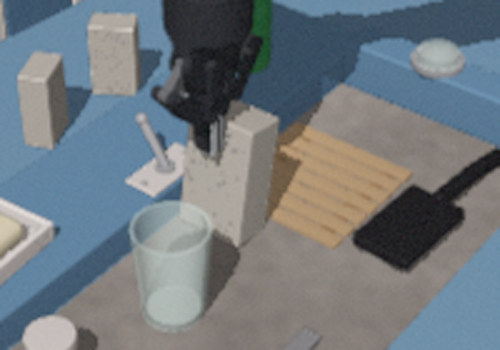

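The block is leaning slightly towards the duckboard, at (235,170) in this crop. I'll continue.

>>> carry_out:
  targets: [0,0,0.004,0,0,0,0,0,0,0.008,0,0,0,0,0,0,0.012,0,0,0,0,0,0,0.016,0,0,0,0,0,0,0.02,0,0,0,0,0,0,0.024,0,0,0,0,0,0,0.028,0,0,0,0,0,0,0.028,0,0,0,0,0,0,0.028,0,0,0,0]

```text
clock: 4.62
tcp_pos: [0.5231, 0.015, 0.1021]
orientation: [2.176, 0.1, -2.175]
contact_force: [-0.6, 0.8, -0.0]
grip_width: -0.0001
```

```bash
python3 - <<'E'
from h import *
o=r.get_obs();print(o['clock'],o['tcp_pos'],o['contact_force'])
b=r.grab_frame('side')[150:290,190:390]
cv2.imwrite('pics/c3.png',cv2.resize(b,None,fx=2.5,fy=2.5,interpolation=cv2.INTER_CUBIC))
E
```

```text
4.625 [0.52313118 0.01498052 0.10206102] [-0.58109542  0.78039494 -0.03683907]
```

View pics/c3.png

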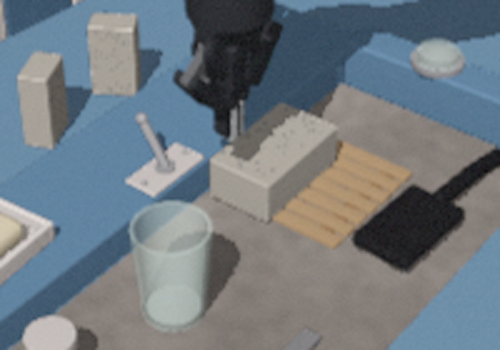

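The block lies flat on the duckboard. Next the fingers go up, over and down behind the toggle.

>>> carry_out:
  targets: [0,-0.04,0,0,0,0,0,0,-0.08,0,0,0,0,0,0,-0.08,-0.006,-0.04,0,0,0,0,-0.08,-0.012,-0.08,0,0,0,0,-0.08,-0.0195,-0.115,0,0,0,0,-0.08,-0.0195,-0.1235,0,0,0,0,-0.08,-0.0195,-0.1235,0,0,0,0,-0.04,-0.0195,-0.1235,0,0,0,0,0.0,-0.0195,-0.1235,0,0,0,0,0.02,-0.0195,-0.1235,0,0,0,0,0.03,-0.0195,-0.1235,0,0,0,0,0.03,-0.0195,-0.1235,0,0,0]

```text
clock: 6.18
tcp_pos: [0.6444, 0.0456, 0.0725]
orientation: [2.177, 0.1, -2.175]
contact_force: [-0.6, -0.2, 0.8]
grip_width: -0.0001
```

```bash
python3 - <<'E'
from h import *
o=r.get_obs();print(o['clock'],o['tcp_pos'],o['contact_force'])
a=r.grab_frame('top')[150:290,190:390];b=r.grab_frame('side')[150:290,190:390]
cv2.imwrite('pics/c4.png',cv2.resize(np.vstack([a,b]),None,fx=2.1,fy=2.1,interpolation=cv2.INTER_CUBIC))
E
```

```text
6.175 [0.64440942 0.04562761 0.07252343] [-0.60156904 -0.15653429  0.79263593]
```

View pics/c4.png

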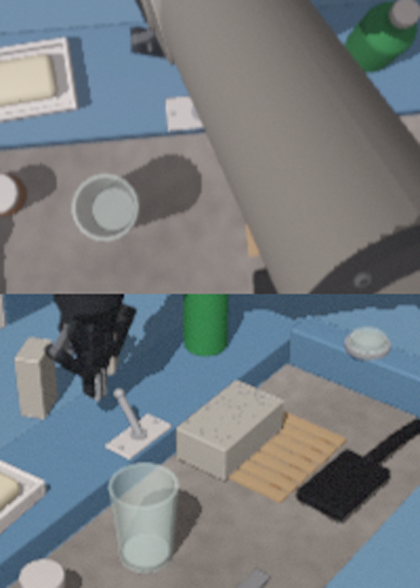

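The fingers are behind the bat at about (100,380), and the block at (230,430) lies flat. Now I'll pull towards the robot.

>>> carry_out:
  targets: [0,0,0,0.008,0,0,0,0,0,0,0.014,0,0,0,0,0,0,0.019,0,0,0,0,0,0,0.024,0,0,0,0,0,0,0.029,0,0,0,0,0,0,0.034,0,0,0,0,0,0,0.039,0,0,0,0,0,0,0.044,0,0,0,0,0,0,0.049,0,0,0,0,0,0,0.054,0,0,0,0,0,0,0.054,0,0,0]

```text
clock: 7.65
tcp_pos: [0.5907, 0.0409, 0.0732]
orientation: [2.177, 0.1, -2.174]
contact_force: [1.1, 0.5, -0.6]
grip_width: 0.0002
```

>>> carry_out:
  targets: [0,0,0,0.003,0,0,0,0,0,0,0.006,0,0,0,0,0,0,0.006,0,0,0]

```text
clock: 8.02
tcp_pos: [0.5844, 0.0404, 0.0731]
orientation: [2.177, 0.1, -2.174]
contact_force: [1.0, -0.3, -0.5]
grip_width: 0.0001
```

Not at the stop yet, so I'll go on in small steps.

>>> carry_out:
  targets: [0,0,0,0.002,0,0,0,0,0,0,0.004,0,0,0,0,0,0,0.004,0,0,0]

```text
clock: 8.4
tcp_pos: [0.5802, 0.04, 0.0731]
orientation: [2.177, 0.1, -2.174]
contact_force: [1.2, 1.9, -0.0]
grip_width: 0.0
```

>>> carry_out:
  targets: [0,0,0,0.002,0,0,0,0,0,0,0.003,0,0,0,0,0,0,0.003,0,0,0]

```text
clock: 8.78
tcp_pos: [0.5774, 0.0397, 0.0732]
orientation: [2.177, 0.1, -2.174]
contact_force: [2.6, 1.0, 0.3]
grip_width: -0.0004
```

```bash
python3 - <<'E'
from h import *
o=r.get_obs();print(o['clock'],o['tcp_pos'],o['contact_force'])
b=r.grab_frame('side')[180:290,190:390]
cv2.imwrite('pics/c5.png',cv2.resize(b,None,fx=3,fy=3,interpolation=cv2.INTER_CUBIC))
E
```

```text
8.775 [0.57735708 0.03970741 0.07324659] [2.60457054 0.95429046 0.29781518]
```

View pics/c5.png

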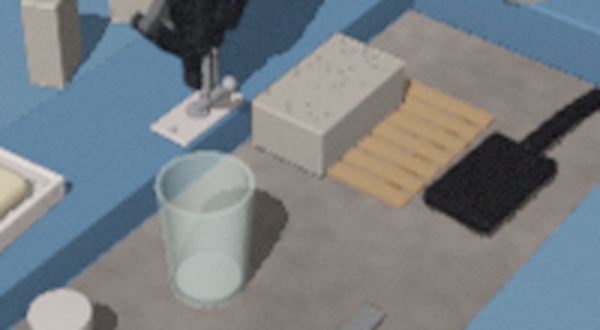

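The ball shows at (229,84) in this crop, leaning towards the robot and close to its stop. I'll push until the force rises.

>>> carry_out:
  targets: [0,0,0,0.002,0,0,0,0,0,0,0.003,0,0,0,0,0,0,0.003,0,0,0]

```text
clock: 9.2
tcp_pos: [0.5763, 0.0398, 0.0741]
orientation: [2.182, 0.101, -2.17]
contact_force: [5.8, 1.8, 1.1]
grip_width: -0.0001
```

>>> carry_out:
  targets: [0,0,0,0.002,0,0,0,0,0,0,0.003,0,0,0,0,0,0,0.003,0,0,0]

```text
clock: 9.57
tcp_pos: [0.5754, 0.0399, 0.075]
orientation: [2.187, 0.102, -2.165]
contact_force: [6.6, 1.3, 0.8]
grip_width: -0.0002
```

```bash
python3 - <<'E'
from h import *
o=r.get_obs();print(o['clock'],o['tcp_pos'],o['contact_force'])
for t in (1.2,1.3,1.4):
    a=t-.7; p=np.array([.584,.040,.047])+.05*np.array([-np.sin(a)*.996,-np.sin(a)*.092,np.cos(a)]); print(t,p,proj('side',p),proj('top',p))
E
```

```text
9.575 [0.5754407  0.03990926 0.07501865] [6.59390815 1.27312954 0.84113358]
1.2 [0.56012461 0.03779464 0.09087913] (np.float64(262.640605872091), np.float64(205.19508947571495)) (np.float64(286.2446428233851), np.float64(210.64357614858903))
1.3 [0.5558808  0.03740264 0.08826678] (np.float64(264.1094370184748), np.float64(206.79760116724933)) (np.float64(286.39284509908015), np.float64(212.68124296647653))
1.4 [0.55191796 0.0370366  0.08524211] (np.float64(265.4871459014372), np.float64(208.50063429915397)) (np.float64(286.5265094285419), np.float64(214.60469324734282))
```

The TCP has stalled with the force rising, and the ball sits where 1.4 rad predicts, so the toggle is at its stop. I'll back off, lift clear and check.

>>> carry_out:
  targets: [0,0,0,0.003,0,0,0,0,0,0,0.003,0,0,0,0,0,0,-0.01,0,0,0,0,0,0,-0.03,0,0,0,0,-0.04,0,-0.04,0,0,0,0,-0.09,0,-0.04,0,0,0,0,-0.14,0,-0.04,0,0,0,0,-0.17,0.05,-0.03,0,0,0,0,-0.18,0.1,-0.01,0,0,0,0,-0.18,0.15,0.02,0,0,0,0,-0.18,0.2,0.05,0,0,0,0,-0.18,0.25,0.07,0,0,0]

```text
clock: 11.08
tcp_pos: [0.5245, -0.2176, 0.2533]
orientation: [2.185, 0.102, -2.169]
contact_force: [0.3, 0.0, 0.1]
grip_width: -0.0
```

>>> carry_out:
  targets: [0,0,0.05,0.02,0,0,0,0,0,0.1,0.04,0,0,0,0,0,0.15,0.06,0,0,0,0,0,0.2,0.08,0,0,0,0,0,0.2,0.08,0,0,0,0,0,0.2,0.08,0,0,0]

```text
clock: 11.82
tcp_pos: [0.4628, -0.423, 0.2513]
orientation: [2.184, 0.105, -2.171]
contact_force: [0.1, 0.9, 0.1]
grip_width: 0.0
```

```bash
python3 - <<'E'
from h import *
o=r.get_obs();print(o['clock'],o['tcp_pos'],o['contact_force'],abs(o['qvel']).max())
t=r.grab_frame('top');s=r.grab_frame('side')
cv2.imwrite('pics/tf.png',t);cv2.imwrite('pics/sf.png',s)
a=t[150:290,170:390];b=s[170:310,170:390]
cv2.imwrite('pics/c6.png',cv2.resize(np.vstack([a,b]),None,fx=2.1,fy=2.1,interpolation=cv2.INTER_CUBIC))
E
```

```text
11.825 [ 0.46280438 -0.42304154  0.25125487] [0.06077226 0.89290953 0.074905  ] 0.02347408660879581
```

View pics/c6.png

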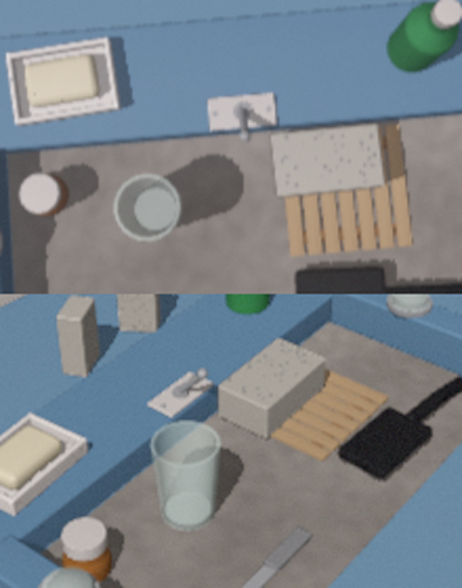

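The toggle leans to the robot and the block lies flat on the duckboard. Last numeric check: the block's size and pose, the ball, and any shift of the bystanders.

```bash
python3 - <<'E'
from h import *
T=lambda x,y:(170+x/2.1-.25,150+y/2.1-.25)
P=np.array([onz('top',*T(*p),.05) for p in [(272,134),(380,124),(386,183),(278,195)]])
print(P.mean(0),np.linalg.norm(np.diff(P,axis=0),axis=1))
p,g=two(T(244,134),(170+203/2.1-.25,170+83/2.1-.25));print('ball',p,g)
a,b=[cv2.cvtColor(cv2.imread(f'pics/{f}'),cv2.COLOR_BGR2GRAY) for f in('top0.png','tf.png')]
for n,(u,v,w,h) in dict(soap=(172,166,56,44),shampoo=(352,148,42,40),cup=(222,232,36,36),jar=(177,231,26,24),file=(194,288,78,20),brush=(306,274,100,34)).items():
    t=a[v:v+h,u:u+w]; R_=cv2.matchTemplate(b[v-5:v+h+5,u-5:u+w+5],t,cv2.TM_CCOEFF_NORMED)
    _,m,_,l=cv2.minMaxLoc(R_); print(n,round(m,3),l[0]-5,l[1]-5)
E
```

```text
[ 0.53142902 -0.05608352  0.05      ] [0.12043064 0.06558345 0.11956518]
ball [0.55272518 0.0367115  0.08266464] 0.004860904681364824
soap 1.0 0 0
shampoo 0.999 0 0
cup 0.999 0 0
jar 1.0 0 0
file 0.997 0 0
brush 0.999 0 0
```

```bash
python3 -c "
from bench import r; print(r.hand_in())"
```

```text
the job is handed in; nothing more can be done
None
```

The block is lying flat on the duckboard and the toggle is pushed over to its stop towards the robot. I handed the job in at about 12 s.

- **Block:** I tipped it with closed fingers near its top, from the cup side. Seen at 50 mm height, its upper face measures about 120 x 66 mm, against 120 x 70 mm expected for a block lying flat. Its foot stayed within a few millimetres of where it stood.
- **Toggle:** I pushed it from behind until the arm stalled with the force rising to about 6.6 N. The ball then measured at (0.553, 0.037, 0.083), against (0.552, 0.037, 0.085) predicted for 1.4 rad. The two camera rays missed each other by about 5 mm, so that height is only rough.
- **Other toiletries:** the cup, soap dish, shampoo, jar, nail file and hairbrush all matched the first top picture with no shift. The arm was well clear when I handed in.

No check failed.

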